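# Shut off the jar sealer and take off the finished jar

### The job

The jar sealer has finished its run. First turn the winged air key on its deck clockwise as far as it goes, so that the wings point straight at the hood, without knocking the hood beside it; only then take the capped jar out of the catch tray and set it down (do not drop it) standing upright on the floor of the tote. Leave the notebook, mortar and amber bottle where they are.

Things in the scene. Friction and masses are not known exactly. Their poses are not given: they have to be found in the camera images.
- sealer: Jar sealing unit fixed to the bench; origin on the bench surface, z up. In its own frame: a white deck box (x -120 to 120 mm, y -200 to -84, top at z 100) carries the key; the grey hood stands beside it at +y; beyond the hood an open steel catch tray (outside x -95 to 95, y 20 to 200, walls 5 thick and 30 high, floor 5 thick) holds the jar. A small outlet lip reaches from the hood over the tray to y 48, up to 48 high.
- hood: Grey hood of the sealer, fixed, 240 x 104 x 155 mm high; same origin and axes as the sealer. It fills x -120 to 120, y -84 to 20, z 0 to 155 mm of the sealer's frame. Its flat side at y = -84, 44 mm from the key's axis, rises 55 mm above the deck; the wing tips pass it with about 9 mm to spare. A firm bump on it (over 12 N) counts as knocking it.
- key_grip (a point): Grip point on the upright axis of the dark steel winged key: x -30, y -128, z 150 mm in the sealer's frame. Its frame turns with the key: x along the wings, z up. The wings are one upright plate 70 mm tip to tip, 10 mm thick: 132 to 160 mm above the bench in the middle, ending in two round lobes 30 mm in diameter (138 to 168 mm above it). A round stem 16 mm thick joins it to the deck.
- key (a joint): Angle of the winged key, rad. 0 = air open, wings parallel to the side of the hood (along the sealer's x); grows as the key is turned clockwise seen from above; the stop at 1.571 = shut, wings pointing straight at the hood. Starts between 0 and 0.5. Turns stiffly (about 0.08 N m) and stays where it is left.
- jar: Capped grey jar with a black lid and paper label, 54 mm in diameter and 90 mm high, about 0.15 to 0.3 kg, standing in the catch tray; origin at the centre of its underside, z up along the jar.
- tote: Empty grey open tote fixed to the bench, 240 (x) x 180 (y) x 70 mm high outside, walls and floor 5 mm thick; origin at the centre of its underside on the bench, z up.
- mortar: White ceramic mortar, 96 mm in diameter, 70 mm high, bystander; origin at the centre of its underside.
- reagent: Amber glass bottle with a black cap, 80 mm in diameter, 130 mm high, bystander; origin at the centre of its underside.
- notebook: Closed notebook with a pen on it, 150 x 110 x 12 mm, bystander; origin at the centre of its underside.
Not all that is in view belongs to the job. Of the things that look like the jar, the smallest one is meant.

How it is judged (in metres and radians):
On the way, in this order (a step that is already met when the one before it is completed fails the run):
1. the key is turned to its stop while the jar still stands in the catch tray (value of joint key above 1.4 rad and distance of jar from where it was at the start of the episode below 0.04 m), for 0.2 s.
2. the jar stands upright on the tote's floor, the key still shut (x of jar in the frame of tote between -0.115 and 0.115 m and y of jar in the frame of tote between -0.085 and 0.085 m and z of jar in the frame of tote below 0.012 m and angle between jar's own z axis and vertical below 0.15 rad and value of joint key above 1.4 rad), for 0.2 s.
At the end, for the whole second after the job is handed in: The key is shut (joint key above 1.40 rad, at most about 10 degrees short of its stop); the jar stands on the tote's floor inside its walls (underside less than 12 mm above the tote's underside), upright within 0.15 rad, released and at rest (all of step 2 and linear speed of jar below 0.02 m/s); the robot touches nothing.
It fails at once if the hood is knocked (over 12 N) (contact force between anything else and hood above 12 N).
It fails at once if the jar is taken out before the key is shut (value of joint key below 1.35 rad and distance of jar from where it was at the start of the episode above 0.06 m).
It fails at once if the jar is dropped into the tote (faster than 0.7 m/s close to the floor of the tote) (horizontal distance between jar and tote below 0.14 m and z of jar in the frame of tote below 0.05 m and linear speed of jar above 0.7 m/s).
It fails at once if the mortar, amber bottle or notebook is moved by more than 30 mm (distance of any of mortar, reagent, notebook from where it was at the start of the episode above 0.03 m).
It also fails if it takes over 51 s, if anything falls off the work surface, if the arm or the gripper's body presses on something with over 40 N, if the wrist force passes 120 N, or if a joint passes its speed limit or range.

### The arm

A 6-joint arm with a two-finger parallel gripper is mounted at the origin on the work surface. World frame = base frame: x ahead of the robot, y to its left, z up, the work surface at z = 0. Lengths are in m, angles in degrees, forces in N, time in s.
With the tool pointing down it reaches from about 0.25 to 0.725 m from the base axis. Payload 9.7 kg.
Tool frame: the origin (TCP) lies on the centre line of the jaws, within the pads' length; the fingertips stand 19 mm ahead of it and the grasp point (between the pads) is the TCP (bot.tcp_to_tips is the z of the fingertips in the tool frame, in m); z points along the fingers, y is the line along which they close (so a half turn about z gives the same grasp; the last joint's range is limited). The gripper opens to 85 mm and grips with 20 to 120 N. Pads are 22 mm wide; open, the fingers measure 114 mm over their backs; the gripper's body (76 mm by 85 mm) begins 54 mm behind the grasp point. The pads swing forward as they close: fully open they stand 13 mm farther back than shut.
Start: joints at [-65.203, 4.979, 10.078, 95.1, 0, 90], TCP at [0.231, -0.499, 0.222] pointing down, gripper open.
Joint ranges: [-179.16, 179.16], [-48.56, 103.87], [-65.8, 70.77], [-126.05, 130.52], [-82.76, 87.17], [-180, 180]. Speed limits (degrees/s): [127.2, 127.2, 147.25, 180, 180, 180].

### API

Orientations are given as [roll, pitch, yaw] about the fixed x, y, z axes, in that order (R = Rz(yaw) Ry(pitch) Rx(roll)).
In Python, from workcell import bot gives the robot as it stands. The module is installed in compiled form; this text tells all that it offers.
- The arm moves only by the tool play_rows, never from a script. Its argument "increments" is a list of rows, each an object with "slide": the shift along the tool's x, y, z in mm, a list of three; "angular": the turn, a rotation vector about the tool's x, y, z in degrees, a list of three; "claw": the opening, from -1 (shut) to 1 (fully open). In form: [{"slide": [x, y, z], "angular": [rx, ry, rz], "claw": claw}, ...]. A call has 1 to 8 rows; each row shifts and turns the commanded pose from where the row before left it, along the tool's axes as they then stand; what a row does not reach is not made up. A row lasts 1/10 s, in which the tool goes at most 50 mm and 8.59 degrees, less where a joint would pass 70% of its speed; a pose out of reach is approached as far as the arm can. A call is refused whole if a number of a shift passes 50 or a number of a turn 8.59, either way. A call with a gripper value outside its range is refused whole. The fingers move at their own pace and stop on an object; "squeeze" is the grip in N (left out, the last holds). Time passes only in rows, so rows that do not move let the fingers close. It gives the time, the measured TCP pose, the force, the opening and the grip force at its end, in the units of the state.
- bot.get_obs(): the state, without advancing time (a new reading comes with each control period).
- bot.camera(name): name is "side" or "top" or "wrist"; returns the picture (420x560x3 uint8, red, green, blue); there is no depth.
- bot.camera_info(name): a dict with "fovy" (degrees; the focal length in pixels is half the picture's height over the tangent of half this angle, whatever the lens; pixels are square), "cx", "cy" (the principal point, pixels), "k1" (the pictures are not rectified: a ray, as slopes to the right and down, at radius r is drawn at 1 + k1 r^2 times it, then the intrinsics apply), "R" (3x3) and "t" (3): a world point X has camera coordinates R X + t. Camera axes: x right, y down, z forward; pixel columns grow to the right and rows downward; lengths in m; the calibration is good to about 2 mm. A picture is of the moment at which its call begins: read the wrist's pose just before it. camera_info takes no time and is no camera call; for the wrist camera it gives the pose at the moment of the call.
- bot.job_done(): hands the job in; it is judged then, once.
The state is a dict: "time": time; "q": joint angles; "qd": joint speeds; "joint_efforts": joint torques, N m; "ee_pos": TCP position; "tcp_rot": TCP orientation; "wrist_force": force on the tool from outside, world axes, zero at the start; "torque": the same for the moment, N m; "opening": finger opening in m; "grasp_force": force on a finger pad.
Only numpy, scipy, OpenCV 4.12 (cv2) and the standard library are available. Lean on these libraries where they do the work, as an engineer would, in place of code of your own. Each camera call takes 0.05 s, during which the arm holds its last target. There are 200 camera calls.

## Working session

There is one attempt and no reset: what is moved stays moved. The work goes in short steps, Python scripts to look and compute and a tool call to move; the robot and the scene stay as the last step left them, time stands still between calls to the robot, and variables do not carry over. Pictures are saved under pics/ and viewed, at most 13 in all, crops included, and the job is handed in when it is done.

Besides the shell and the picture viewer there is one more tool, called after "Call:" by a JSON object that holds its "api" and its "payload", one argument or row to a line. play_rows: Moves the arm, as the interface text tells. Its arguments: {"type":"object","properties":{"increments":{"type":"array"},"squeeze":{"type":"number"}},"required":["increments"]}

```bash
mkdir -p pics; cat > h.py <<'E'
import numpy as np, cv2
from workcell import bot
def snap(n,f):
    i=bot.camera_info(n); im=bot.camera(n); cv2.imwrite('pics/'+f,im[:,:,::-1]); np.save('pics/'+f+'.npy',im); return im,i
def ray(i,u,v):
    R=np.array(i['R']);t=np.array(i['t']);f=210/np.tan(np.radians(i['fovy'])/2)
    a=np.array([(u-i['cx'])/f,(v-i['cy'])/f]);s=a.copy()
    for _ in range(30): s=a/(1+i['k1']*(s@s))
    return -R.T@t, R.T@np.array([s[0],s[1],1])
def on(i,u,v,z):
    o,d=ray(i,u,v); return o+d*(z-o[2])/d[2]
def proj(i,X):
    R=np.array(i['R']);t=np.array(i['t']);f=210/np.tan(np.radians(i['fovy'])/2)
    c=R@np.array(X)+t; s=c[:2]/c[2]; s=s*(1+i['k1']*(s@s)); return s*f+[i['cx'],i['cy']]
E
python3 - <<'E'
from h import *
a,i=snap('top','top1.png');b,j=snap('side','side1.png')
print(i,j);print(bot.get_obs())
E
```

```text
{'fovy': 42.84755528952878, 'cx': 285.7200913372902, 'cy': 216.64036739766397, 'k1': -0.17743190350837607, 'R': array([[ 1.72081744e-02, -9.99851850e-01, -3.94830668e-04],
       [-9.94960342e-01, -1.70849718e-02, -9.88029388e-02],
       [ 9.87815555e-02,  2.09305906e-03, -9.95106941e-01]]), 't': array([-0.01601512,  0.58812021,  1.80789806])} {'fovy': 49.35021993790557, 'cx': 281.39397391724907, 'cy': 210.10571935211001, 'k1': -0.07437538506315985, 'R': array([[-0.92680592, -0.3749383 ,  0.02126178],
       [-0.27727116,  0.64500198, -0.71210473],
       [ 0.25328145, -0.66587816, -0.70175123]]), 't': array([0.52755083, 0.24508195, 1.60965635])}
{'time': 0.1, 'q': array([-6.52035431e+01,  5.00986254e+00,  1.00405121e+01,  9.50987969e+01,
        6.02919415e-04,  9.00005415e+01]), 'qd': array([ 0.02637006, -0.01037864,  0.1053828 , -0.02554946,  0.03326221,
       -0.00155723]), 'joint_efforts': array([ 9.66539301e-04, -5.21560371e+01,  4.65654159e+01,  1.59825274e-02,
        1.00494974e-04,  1.74140416e-05]), 'ee_pos': array([ 0.23058671, -0.49910902,  0.2209492 ]), 'tcp_rot': array([-1.79931853e+02, -6.02274912e-04,  2.47959146e+01]), 'wrist_force': array([ 0.05209759, -0.19490183,  0.42928503]), 'torque': array([-0.0098991 ,  0.01875223,  0.06277634]), 'grasp_force': 0.0, 'opening': 0.08542374022710028}
```

View pics/top1.png

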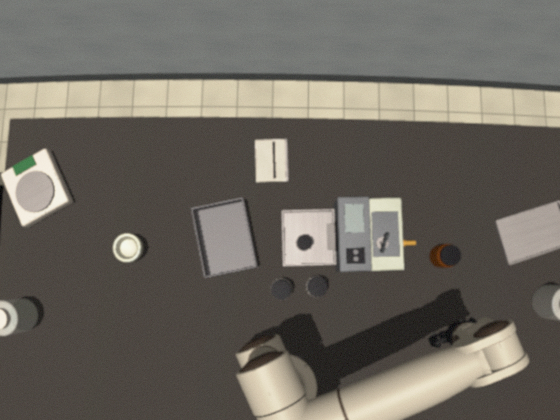

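View pics/side1.png

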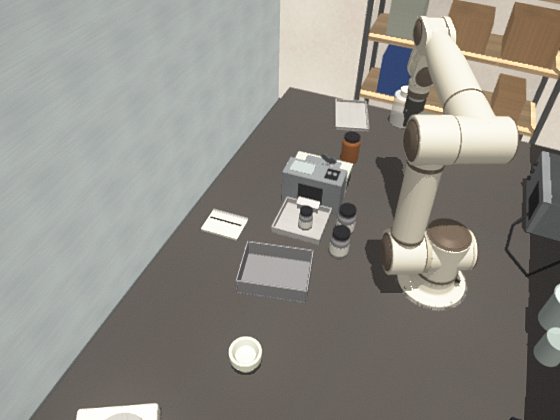

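Top view: the deck is at (388,234), hood (353,234), key about (383,240), tray (308,238), tote (224,237), notebook (271,160), mortar (128,248) and amber bottle (446,256). There are three jar candidates: (305,242) in the tray, and (282,288) and (317,286) on the bench. The tray one fits, being the smallest and in the tray. I'll confirm it in an enlarged crop.

```bash
python3 - <<'E'
from h import *
im=np.load('pics/top1.png.npy'); c=im[180:310,185:425,::-1]
cv2.imwrite('pics/crop1.png',cv2.resize(c,None,fx=3.3,fy=3.3,interpolation=cv2.INTER_CUBIC))
E
```

```text
(no output)
```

View pics/crop1.png

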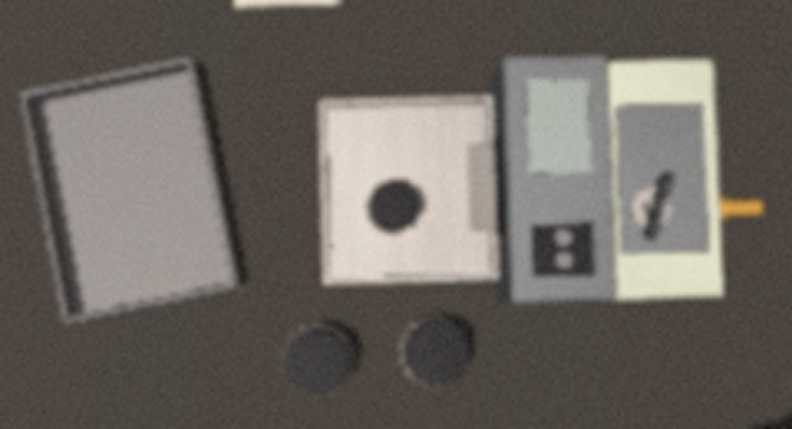

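The crop shows the jar in the tray at crop (397,206), lid about 55 px wide. The two bench jars at (322,355) and (437,348) are about 72 px wide. So the tray jar is the smallest and the one meant. The key runs from (665,182) to (652,230).

```bash
python3 - <<'E'
from h import *
i=bot.camera_info('top')
P=lambda x,y,z: on(i,185+(x+.5)/3.3-.5,180+(y+.5)/3.3-.5,z)[:2]
S=[((715,60,.1),(120,-200)),((723,296,.1),(-120,-200)),((503,57,.155),(120,20)),((608,57,.155),(120,-84)),((617,298,.155),(-120,-84)),((512,301,.155),(-120,20)),((318,98,.03),(95,200)),((322,285,.03),(-95,200))]
def fit(S):
    W=np.array([P(*a) for a,_ in S]);L=np.array([b for _,b in S])/1e3
    wc,lc=W.mean(0),L.mean(0);H=(L-lc).T@(W-wc);th=np.arctan2(H[0,1]-H[1,0],H[0,0]+H[1,1])
    R=np.array([[np.cos(th),-np.sin(th)],[np.sin(th),np.cos(th)]]);t=wc-R@lc
    return th,R,t,np.round((W-(L@R.T+t))*1e3,1)
th,R,t,e=fit(S);print('sealer',np.degrees(th),t,e.tolist())
print('keyaxis',R@[-.03,-.128]+t)
a,b=P(665,182,.165),P(652,230,.165);d=a-b;print('key lobes',a,b,(a+b)/2,np.linalg.norm(d),'dir deg',np.degrees(np.arctan2(d[1],d[0])))
print('jar',P(397,206,.095))
T=[((20,93,.07),(120,90)),((192,60,.07),(120,-90)),((242,283,.07),(-120,-90)),((68,320,.07),(-120,90))]
th,R,t,e=fit(T);print('tote',np.degrees(th),t,e.tolist())
print('others',P(322,355,.11),P(437,348,.11))
E
```

```text
sealer 2.2508019023676464 [ 0.52419145 -0.19432431] [[-0.9, -1.5], [1.0, 0.2], [-1.0, -0.5], [-3.1, 0.5], [2.3, 0.3], [2.3, -1.8], [1.9, 1.4], [-2.3, 1.3]]
keyaxis [ 0.49924164 -0.32340377]
key lobes [ 0.52215423 -0.32727838] [ 0.47563003 -0.31468538] [ 0.49889213 -0.32098188] 0.04819838722902551 dir deg -15.145690649757713
jar [ 0.49864374 -0.07086314]
tote 13.353878061667462 [0.51297237 0.19955178] [[-0.3, 0.8], [-5.0, 0.0], [2.4, -0.7], [2.9, -0.2]]
others [0.34971819 0.0013047 ] [ 0.35841035 -0.11183405]
```

Call:
{"api": "play_rows", "payload": {
  "increments": [
    {"slide":[20,-3,-10],"angular":[0,0,0],"claw":0},
    {"slide":[43,-6.5,-10],"angular":[0,0,0],"claw":0},
    {"slide":[43,-6.5,-10],"angular":[0,0,0],"claw":0},
    {"slide":[43,-6.5,0],"angular":[0,0,0],"claw":0},
    {"slide":[43,-6.5,0],"angular":[0,0,0],"claw":0},
    {"slide":[43,-6.5,0],"angular":[0,0,0],"claw":0},
    {"slide":[43,-6.5,0],"angular":[0,0,0],"claw":0},
    {"slide":[40,-6,0],"angular":[0,0,0],"claw":0}
  ],
  "squeeze": 40
}}

```text
time: 0.9
ee_pos: [0.5006, -0.3209, 0.2512]
tcp_rot: [-180.0, 0.0, 24.8]
wrist_force: [-0.5, -0.1, 0.9]
opening: 0.0429
grasp_force: 0.0
```

Call:
{"api": "play_rows", "payload": {
  "increments": [
    {"slide":[0,0,0],"angular":[0,0,8],"claw":0},
    {"slide":[0,0,0],"angular":[0,0,8],"claw":0},
    {"slide":[0,0,0],"angular":[0,0,8],"claw":0},
    {"slide":[0,0,0],"angular":[0,0,8],"claw":0},
    {"slide":[0,0,0],"angular":[0,0,8],"claw":0},
    {"slide":[0,0,0],"angular":[0,0,0],"claw":0},
    {"slide":[0,0,0],"angular":[0,0,0],"claw":0}
  ]
}}

```text
time: 1.6
ee_pos: [0.4992, -0.3223, 0.2513]
tcp_rot: [-180.0, 0.0, -15.0]
wrist_force: [-0.5, -0.1, 0.3]
opening: 0.0424
grasp_force: 0.0
```

```bash
python3 - <<'E'
from h import *
o=bot.get_obs();print(o['q'],o['ee_pos'],o['tcp_rot'],o['opening'],o['time'])
im,i=snap('wrist','w1.png')
np.save('pics/w1info.npy',i,allow_pickle=True);print(i['t'],proj(i,[.499,-.322,.165]))
E
```

```text
[-3.28490608e+01  1.21321653e+01  2.14447783e+01  9.93419433e+01
  1.38264858e-03  1.62117709e+02] [ 0.49918194 -0.32229764  0.25129427] [-1.79989678e+02  2.74887567e-02 -1.49667672e+01] 0.04240178228768084 1.6
[-0.18255329  0.50091371  0.5618464 ] [282.00602995 213.72255624]
```

View pics/w1.png

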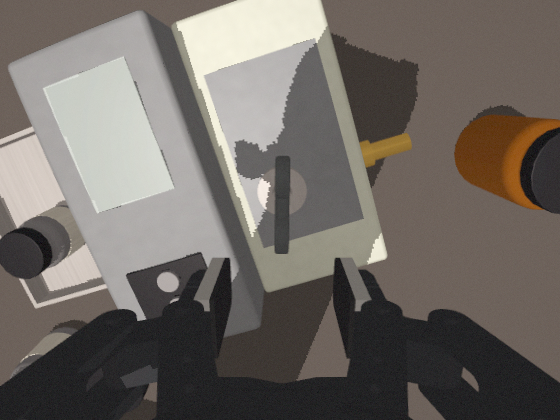

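The wrist picture shows the key running vertically from (283,156) to (281,253), so the wings are aligned with tool x. Joint 6 is near its limit, so I'll take the half-turn-equivalent grasp.

```bash
python3 - <<'E'
from h import *
i=np.load('pics/w1info.npy',allow_pickle=True).item()
a,b=on(i,283,156,.155),on(i,281,253,.155);d=a-b
print(a,b,(a+b)/2,np.linalg.norm(d),np.degrees(np.arctan2(d[1],d[0])))
E
```

```text
[ 0.53475268 -0.33223443  0.155     ] [ 0.46786983 -0.31296096  0.155     ] [ 0.50131125 -0.3225977   0.155     ] 0.06960447101239436 -16.075270008293707
```

Call:
{"api": "play_rows", "payload": {
  "increments": [
    {"slide":[0,0,0],"angular":[0,0,-8.5],"claw":0},
    {"slide":[0,0,0],"angular":[0,0,-8.5],"claw":0},
    {"slide":[0,0,0],"angular":[0,0,-8.5],"claw":0},
    {"slide":[0,0,0],"angular":[0,0,-8.5],"claw":0},
    {"slide":[0,0,0],"angular":[0,0,-8.5],"claw":0},
    {"slide":[0,0,0],"angular":[0,0,-8.5],"claw":0},
    {"slide":[0,0,0],"angular":[0,0,-8.5],"claw":0},
    {"slide":[0,0,0],"angular":[0,0,-8.5],"claw":0}
  ]
}}

```text
time: 2.45
ee_pos: [0.4992, -0.3223, 0.2515]
tcp_rot: [-180.0, 0.0, 53.3]
wrist_force: [0.8, -1.0, 0.0]
opening: 0.0427
grasp_force: 0.0
```

Call:
{"api": "play_rows", "payload": {
  "increments": [
    {"slide":[0,0,0],"angular":[0,0,-8.5],"claw":0},
    {"slide":[0,0,0],"angular":[0,0,-8.5],"claw":0},
    {"slide":[0,0,0],"angular":[0,0,-8.5],"claw":0},
    {"slide":[0,0,0],"angular":[0,0,-8.5],"claw":0},
    {"slide":[0,0,0],"angular":[0,0,-8.5],"claw":0},
    {"slide":[0,0,0],"angular":[0,0,-8.5],"claw":0},
    {"slide":[0,0,0],"angular":[0,0,-8.5],"claw":0},
    {"slide":[0,0,0],"angular":[0,0,-8.5],"claw":0}
  ]
}}

```text
time: 3.25
ee_pos: [0.4992, -0.3224, 0.2515]
tcp_rot: [-180.0, -0.0, 121.3]
wrist_force: [-0.1, 0.5, -0.6]
opening: 0.0427
grasp_force: 0.0
```

Call:
{"api": "play_rows", "payload": {
  "increments": [
    {"slide":[0,0,0],"angular":[0,0,-8.5],"claw":0},
    {"slide":[0,0,0],"angular":[0,0,-8.5],"claw":0},
    {"slide":[0,0,0],"angular":[0,0,-8.5],"claw":0},
    {"slide":[0,0,0],"angular":[0,0,-8.5],"claw":0},
    {"slide":[0,0,0],"angular":[0,0,-8.5],"claw":0},
    {"slide":[0,0,0],"angular":[0,0,0],"claw":0},
    {"slide":[0,0,0],"angular":[0,0,0],"claw":0}
  ]
}}

```text
time: 3.95
ee_pos: [0.4992, -0.3223, 0.2515]
tcp_rot: [180.0, -0.0, 163.1]
wrist_force: [-0.8, -0.8, 0.2]
opening: 0.0427
grasp_force: 0.0
```

Call:
{"api": "play_rows", "payload": {
  "increments": [
    {"slide":[-1.5,0,25],"angular":[0,0,-1],"claw":0},
    {"slide":[0,0,25],"angular":[0,0,0],"claw":0},
    {"slide":[0,0,20],"angular":[0,0,0],"claw":0},
    {"slide":[0,0,15],"angular":[0,0,0],"claw":0},
    {"slide":[0,0,14],"angular":[0,0,0],"claw":0},
    {"slide":[0,0,0],"angular":[0,0,0],"claw":0}
  ]
}}

```text
time: 4.55
ee_pos: [0.5, -0.3223, 0.1506]
tcp_rot: [180.0, -0.2, 164.2]
wrist_force: [-0.4, 0.9, -0.3]
opening: 0.0426
grasp_force: 0.0
```

Call:
{"api": "play_rows", "payload": {
  "increments": [
    {"slide":[0,0,0],"angular":[0,0,0],"claw":-1},
    {"slide":[0,0,0],"angular":[0,0,0],"claw":-1},
    {"slide":[0,0,0],"angular":[0,0,0],"claw":-1},
    {"slide":[0,0,0],"angular":[0,0,0],"claw":-1},
    {"slide":[0,0,0],"angular":[0,0,0],"claw":-1}
  ],
  "squeeze": 40
}}

```text
time: 5.05
ee_pos: [0.5009, -0.3229, 0.1533]
tcp_rot: [-180.0, 0.1, 164.3]
wrist_force: [-0.2, 1.0, 3.7]
opening: 0.0001
grasp_force: 1.4
```

```bash
python3 - <<'E'
from h import *
print(bot.get_obs()); 
a,i=snap('wrist','w2.png'); b,j=snap('side','s2.png'); c,k=snap('top','t2.png')
x=cv2.resize(b[130:230,250:390],(700,500),interpolation=cv2.INTER_CUBIC); cv2.imwrite('pics/s2c.png',x[:,:,::-1])
E
```

```text
{'time': 5.05, 'q': array([-3.28095212e+01,  1.03891968e+01,  8.51747471e+00,  8.80588050e+01,
       -1.38461681e-03, -1.71014340e+01]), 'qd': array([ 0.08027704,  0.03685353, -0.06431921, -0.12448247, -0.07153896,
       -0.08070303]), 'joint_efforts': array([ 1.09430712e-01, -5.63148379e+01,  4.53104854e+01, -1.48549424e-01,
        4.10913827e-02,  2.15300490e-03]), 'ee_pos': array([ 0.50091411, -0.32294341,  0.15334873]), 'tcp_rot': array([-1.79978247e+02,  6.59940116e-02,  1.64291924e+02]), 'wrist_force': array([-0.1896213 ,  1.04098063,  3.73427351]), 'torque': array([ 0.04394188,  0.0451806 , -0.03007608]), 'grasp_force': 1.4296364597976208, 'opening': 8.928160244225978e-05}
```

View pics/w2.png

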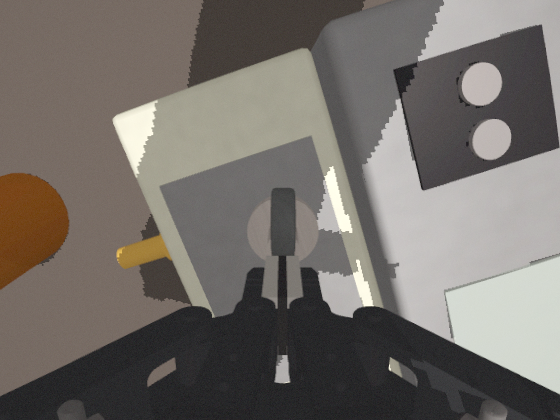

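```bash
python3 - <<'E'
from h import *
i=bot.camera_info('wrist')
c=np.array([.5009,-.3229]);d=np.array([np.cos(np.radians(164)),np.sin(np.radians(164))]);n=np.array([-d[1],d[0]])
for z in(.135,.155,.168):
  print(z,[np.round(proj(i,[*(c+d*s+n*w),z])).tolist() for s,w in((.035,0),(.02,0),(.02,.005),(.02,-.005),(.0,0),(.0,.005),(-.02,0),(-.035,0))])
o=bot.get_obs();print(-np.array(i['R']).T@i['t'])
print('tips',proj(i,[*o['ee_pos'][:2],.134]),proj(i,[*o['ee_pos'][:2],.153]))
E
```

```text
0.135 [[281.0, 179.0], [281.0, 210.0], [271.0, 210.0], [292.0, 210.0], [281.0, 249.0], [271.0, 249.0], [281.0, 286.0], [281.0, 312.0]]
0.155 [[281.0, 189.0], [281.0, 224.0], [269.0, 224.0], [293.0, 224.0], [281.0, 267.0], [270.0, 267.0], [281.0, 307.0], [281.0, 335.0]]
0.168 [[281.0, 197.0], [281.0, 234.0], [268.0, 234.0], [294.0, 234.0], [281.0, 280.0], [268.0, 280.0], [281.0, 323.0], [280.0, 352.0]]
[ 0.43417919 -0.30349718  0.30468362]
tips [280.97100341 248.62207137] [280.80976712 264.77590903]
```

View pics/s2c.png

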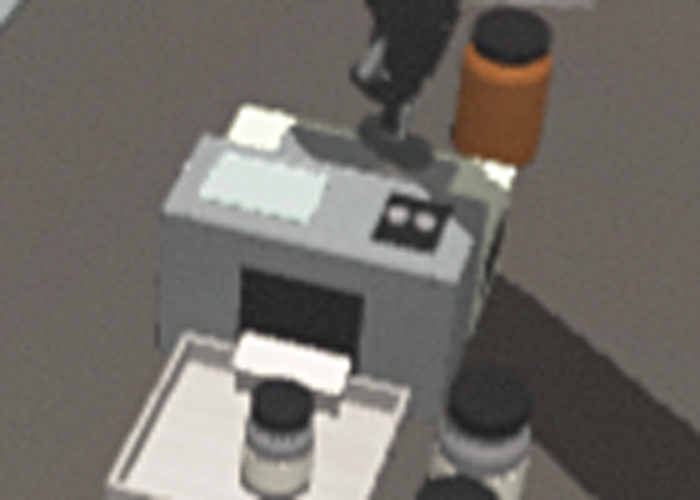

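The picture shows the closed fingers sitting on top of the plate, between the lobes, with the pad tips around row 258. They slipped off upward. I'll reopen, go lower and look again.

Call:
{"api": "play_rows", "payload": {
  "increments": [
    {"slide":[0,0,0],"angular":[0,0,0],"claw":0},
    {"slide":[0,0,0],"angular":[0,0,0],"claw":0},
    {"slide":[0,0,0],"angular":[0,0,0],"claw":0},
    {"slide":[0,0,0],"angular":[0,0,0],"claw":0}
  ]
}}

```text
time: 5.6
ee_pos: [0.5006, -0.3227, 0.1522]
tcp_rot: [180.0, -0.0, 164.3]
wrist_force: [0.1, -0.0, -0.7]
opening: 0.043
grasp_force: 0.0
```

```bash
python3 - <<'E'
from h import *
o=bot.get_obs();print(bot.tcp_to_tips,o['ee_pos'],o['opening'],o['wrist_force'])
a,i=snap('wrist','w3.png');b,j=snap('side','s3.png')
x=cv2.resize(b[130:190,290:370],(640,480),interpolation=cv2.INTER_CUBIC)
cv2.imwrite('pics/w3c.png',np.hstack([cv2.resize(a[140:420,130:430],(400,373)),x[50:423,120:520]])[:,:,::-1])
E
```

```text
0.019 [ 0.5005809  -0.32269069  0.15221187] 0.04299831837443746 [ 0.12986547 -0.00932863 -0.69146229]
```

View pics/w3c.png

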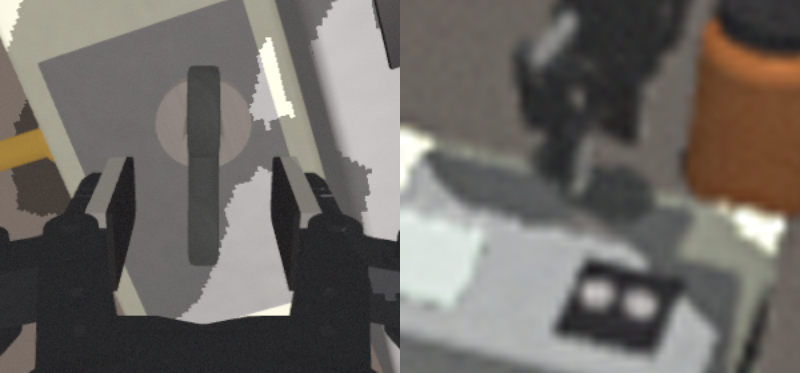

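The pads (front edges at crop (133,157) and (273,157)) stand level with the top of the wings, not around them. I'll go 22 mm lower and close.

Call:
{"api": "play_rows", "payload": {
  "increments": [
    {"slide":[0,0,6],"angular":[0,0,0],"claw":0},
    {"slide":[0,0,6],"angular":[0,0,0],"claw":0},
    {"slide":[0,0,5],"angular":[0,0,0],"claw":0},
    {"slide":[0,0,5],"angular":[0,0,0],"claw":0},
    {"slide":[0,0,0],"angular":[0,0,0],"claw":0}
  ]
}}

```text
time: 6.2
ee_pos: [0.5003, -0.3226, 0.1295]
tcp_rot: [180.0, -0.1, 164.3]
wrist_force: [0.8, 0.4, 0.3]
opening: 0.0429
grasp_force: 0.0
```

Call:
{"api": "play_rows", "payload": {
  "increments": [
    {"slide":[0,0,0],"angular":[0,0,0],"claw":-1},
    {"slide":[0,0,0],"angular":[0,0,0],"claw":-1},
    {"slide":[0,0,0],"angular":[0,0,0],"claw":-1},
    {"slide":[0,0,0],"angular":[0,0,0],"claw":-1}
  ],
  "squeeze": 40
}}

```text
time: 6.6
ee_pos: [0.5008, -0.3227, 0.131]
tcp_rot: [180.0, 0.0, 164.3]
wrist_force: [-0.7, 3.0, 2.3]
opening: 0.0091
grasp_force: 42.6
```

Gripped: opening 9.1 mm, force 43 N. Now I'll turn clockwise by about 72°.

Call:
{"api": "play_rows", "payload": {
  "increments": [
    {"slide":[0,0,0],"angular":[0,0,5],"claw":-1},
    {"slide":[0,0,0],"angular":[0,0,5],"claw":-1},
    {"slide":[0,0,0],"angular":[0,0,5],"claw":-1},
    {"slide":[0,0,0],"angular":[0,0,5],"claw":-1},
    {"slide":[0,0,0],"angular":[0,0,5],"claw":-1},
    {"slide":[0,0,0],"angular":[0,0,5],"claw":-1}
  ]
}}

```text
time: 7.2
ee_pos: [0.5007, -0.323, 0.131]
tcp_rot: [-180.0, 0.0, 134.1]
wrist_force: [-0.8, 0.6, 2.5]
opening: 0.0091
grasp_force: 42.6
```

Call:
{"api": "play_rows", "payload": {
  "increments": [
    {"slide":[0,0,0],"angular":[0,0,5],"claw":-1},
    {"slide":[0,0,0],"angular":[0,0,5],"claw":-1},
    {"slide":[0,0,0],"angular":[0,0,5],"claw":-1},
    {"slide":[0,0,0],"angular":[0,0,5],"claw":-1},
    {"slide":[0,0,0],"angular":[0,0,5],"claw":-1},
    {"slide":[0,0,0],"angular":[0,0,5],"claw":-1},
    {"slide":[0,0,0],"angular":[0,0,5],"claw":-1}
  ]
}}

```text
time: 7.9
ee_pos: [0.5003, -0.3231, 0.131]
tcp_rot: [-180.0, 0.0, 99.1]
wrist_force: [-2.8, 0.1, 3.5]
opening: 0.0088
grasp_force: 42.7
```

Call:
{"api": "play_rows", "payload": {
  "increments": [
    {"slide":[0,0,0],"angular":[0,0,4],"claw":-1},
    {"slide":[0,0,0],"angular":[0,0,3],"claw":-1},
    {"slide":[0,0,0],"angular":[0,0,0],"claw":-1},
    {"slide":[0,0,0],"angular":[0,0,0],"claw":-1}
  ]
}}

```text
time: 8.3
ee_pos: [0.5003, -0.3231, 0.131]
tcp_rot: [-180.0, 0.0, 92.4]
wrist_force: [-5.1, -1.4, 5.0]
opening: 0.0092
grasp_force: 43.0
```

```bash
python3 - <<'E'
from h import *
o=bot.get_obs();print(o['q'],o['ee_pos'],o['tcp_rot'],o['opening'],o['wrist_force'],o['torque'])
snap('wrist','w4.png')
E
```

```text
[-3.28307350e+01  1.03489328e+01  6.00890061e+00  8.56562629e+01
 -5.41296118e-02  5.48029824e+01] [ 0.50026729 -0.32311155  0.131002  ] [-1.79971828e+02  4.63688130e-02  9.23662923e+01] 0.009212738852242842 [-5.1205859  -1.41046712  4.99838855] [-0.23883721  1.11905277 -0.05471147]
```

View pics/w4.png

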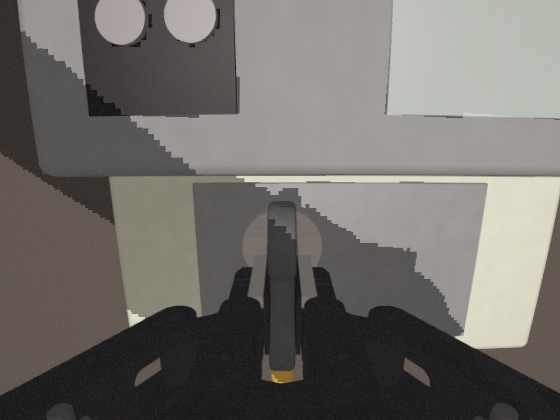

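The key is now vertical in the picture at (283,203–370), with its wings pointing straight at the hood. I'll release, rise and go above the jar.

Call:
{"api": "play_rows", "payload": {
  "increments": [
    {"slide":[0,0,0],"angular":[0,0,0],"claw":0},
    {"slide":[0,0,0],"angular":[0,0,0],"claw":0},
    {"slide":[0,0,0],"angular":[0,0,0],"claw":0},
    {"slide":[0,0,-20],"angular":[0,0,0],"claw":0},
    {"slide":[0,0,-30],"angular":[0,0,0],"claw":0},
    {"slide":[0,0,-40],"angular":[0,0,0],"claw":0},
    {"slide":[0,0,-40],"angular":[0,0,0],"claw":0}
  ]
}}

```text
time: 9.05
ee_pos: [0.5005, -0.3224, 0.2616]
tcp_rot: [-180.0, -0.0, 92.3]
wrist_force: [0.4, -0.5, -0.3]
opening: 0.0431
grasp_force: 0.0
```

Call:
{"api": "play_rows", "payload": {
  "increments": [
    {"slide":[30,0,0],"angular":[0,0,0],"claw":1},
    {"slide":[35,0,0],"angular":[0,0,0],"claw":1},
    {"slide":[35,0,0],"angular":[0,0,0],"claw":1},
    {"slide":[35,0,0],"angular":[0,0,0],"claw":1},
    {"slide":[35,0,0],"angular":[0,0,0],"claw":1},
    {"slide":[35,0,0],"angular":[0,0,0],"claw":1},
    {"slide":[35,0,0],"angular":[0,0,0],"claw":1},
    {"slide":[13,9,0],"angular":[0,0,0],"claw":1}
  ]
}}

```text
time: 9.85
ee_pos: [0.4991, -0.0672, 0.2613]
tcp_rot: [179.9, -0.0, 92.4]
wrist_force: [0.2, -0.8, 0.3]
opening: 0.0849
grasp_force: 0.0
```

Call:
{"api": "play_rows", "payload": {
  "increments": [
    {"slide":[0,0,0],"angular":[0,0,-8.5],"claw":1},
    {"slide":[0,0,0],"angular":[0,0,-8.5],"claw":1},
    {"slide":[0,0,0],"angular":[0,0,-8.5],"claw":1},
    {"slide":[0,0,0],"angular":[0,0,-8.5],"claw":1},
    {"slide":[0,0,0],"angular":[0,0,-8.5],"claw":1},
    {"slide":[0,0,0],"angular":[0,0,-8.5],"claw":1},
    {"slide":[0,0,0],"angular":[0,0,-8.5],"claw":1},
    {"slide":[0,0,0],"angular":[0,0,-8.5],"claw":1}
  ]
}}

```text
time: 10.65
ee_pos: [0.5001, -0.07, 0.2604]
tcp_rot: [-180.0, -0.0, 160.7]
wrist_force: [-0.2, 0.6, 0.1]
opening: 0.0853
grasp_force: 0.0
```

Call:
{"api": "play_rows", "payload": {
  "increments": [
    {"slide":[0,0,0],"angular":[0,0,-8.5],"claw":1},
    {"slide":[0,0,0],"angular":[0,0,-8.5],"claw":1},
    {"slide":[0,0,0],"angular":[0,0,-5],"claw":1},
    {"slide":[0,0,0],"angular":[0,0,0],"claw":1},
    {"slide":[0,0,0],"angular":[0,0,0],"claw":1}
  ]
}}

```text
time: 11.15
ee_pos: [0.4998, -0.0698, 0.2604]
tcp_rot: [180.0, -0.0, -177.9]
wrist_force: [0.5, 0.2, -1.0]
opening: 0.0851
grasp_force: 0.0
```

```bash
python3 - <<'E'
from h import *
o=bot.get_obs();print(o['q'],o['ee_pos'],o['tcp_rot'],o['opening'],o['time'])
im,i=snap('wrist','w5.png');np.save('pics/w5info.npy',i,allow_pickle=True)
print('pred jar',proj(i,[.4986,-.0709,.095]))
E
```

```text
[-7.95275100e+00 -1.98203743e-01  9.08392401e+00  9.92903812e+01
  9.52152156e-04 -1.00915770e+01] [ 0.49981464 -0.06981916  0.26040516] [ 1.79997616e+02 -7.95893975e-03 -1.77861174e+02] 0.08514201605834011 11.15
pred jar [280.74362079 183.81541357]
```

View pics/w5.png

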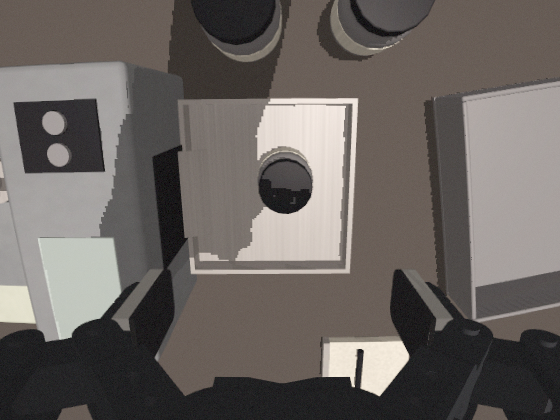

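The lid is centred at (285,184), about 4 px (4 mm) toward the tote from the prediction. I'll correct for that and descend.

Call:
{"api": "play_rows", "payload": {
  "increments": [
    {"slide":[1,3,30],"angular":[0,0,0],"claw":1},
    {"slide":[0,0,40],"angular":[0,0,0],"claw":1},
    {"slide":[0,0,40],"angular":[0,0,0],"claw":1},
    {"slide":[0,0,30],"angular":[0,0,0],"claw":1},
    {"slide":[0,0,20],"angular":[0,0,0],"claw":1},
    {"slide":[0,0,15],"angular":[0,0,0],"claw":1},
    {"slide":[0,0,10],"angular":[0,0,0],"claw":1},
    {"slide":[0,0,0],"angular":[0,0,0],"claw":1}
  ]
}}

```text
time: 12.0
ee_pos: [0.4981, -0.0666, 0.0747]
tcp_rot: [180.0, -0.1, -177.7]
wrist_force: [0.3, -0.5, -0.7]
opening: 0.0855
grasp_force: 0.0
```

Call:
{"api": "play_rows", "payload": {
  "increments": [
    {"slide":[0,0,10],"angular":[0,0,0],"claw":1},
    {"slide":[0,0,10],"angular":[0,0,0],"claw":1},
    {"slide":[0,0,10],"angular":[0,0,0],"claw":1},
    {"slide":[0,0,0],"angular":[0,0,0],"claw":1}
  ]
}}

```text
time: 12.4
ee_pos: [0.4976, -0.0665, 0.044]
tcp_rot: [180.0, -0.1, -177.7]
wrist_force: [-0.5, 0.6, 0.7]
opening: 0.0853
grasp_force: 0.0
```

```bash
python3 - <<'E'
from h import *
a,i=snap('wrist','w6.png');b,j=snap('side','s6.png')
x=cv2.resize(b[160:260,250:350],(373,373),interpolation=cv2.INTER_CUBIC)
cv2.imwrite('pics/w6c.png',np.hstack([cv2.resize(a[140:420,130:430],(400,373)),x])[:,:,::-1])
E
```

```text
(no output)
```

View pics/w6c.png

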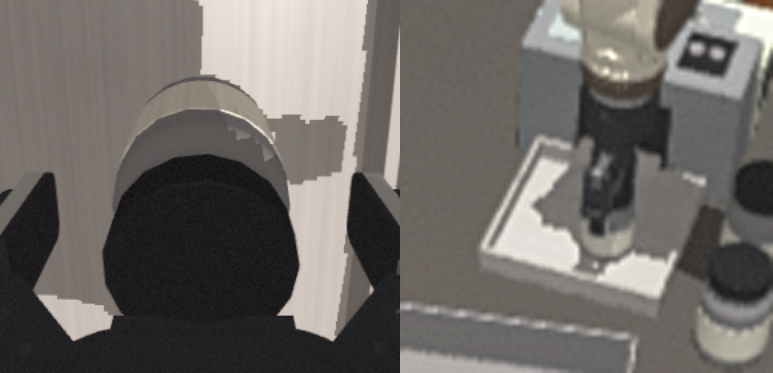

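The jar (crop column 201) is centred between the pads (58 and 348). I'll close on it.

Call:
{"api": "play_rows", "payload": {
  "increments": [
    {"slide":[0,0,0],"angular":[0,0,0],"claw":-1},
    {"slide":[0,0,0],"angular":[0,0,0],"claw":-1},
    {"slide":[0,0,0],"angular":[0,0,0],"claw":-1},
    {"slide":[0,0,0],"angular":[0,0,0],"claw":-1}
  ],
  "squeeze": 40
}}

```text
time: 12.9
ee_pos: [0.4988, -0.0668, 0.0465]
tcp_rot: [-180.0, 0.1, -177.7]
wrist_force: [-1.0, -1.0, 5.6]
opening: 0.0513
grasp_force: 41.2
```

Call:
{"api": "play_rows", "payload": {
  "increments": [
    {"slide":[0,0,-10],"angular":[0,0,0],"claw":-1},
    {"slide":[0,0,-15],"angular":[0,0,0],"claw":-1},
    {"slide":[0,0,-25],"angular":[0,0,0],"claw":-1},
    {"slide":[0,0,-30],"angular":[0,0,0],"claw":-1},
    {"slide":[0,0,-30],"angular":[0,0,0],"claw":-1},
    {"slide":[0,0,-10],"angular":[0,0,0],"claw":-1},
    {"slide":[0,0,0],"angular":[0,0,0],"claw":-1}
  ]
}}

```text
time: 13.6
ee_pos: [0.4992, -0.0667, 0.1673]
tcp_rot: [-180.0, 0.2, -177.7]
wrist_force: [-0.5, -0.4, -2.2]
opening: 0.0511
grasp_force: 42.1
```

Call:
{"api": "play_rows", "payload": {
  "increments": [
    {"slide":[-2,20,0],"angular":[0,0,0],"claw":-1},
    {"slide":[-3,30,0],"angular":[0,0,0],"claw":-1},
    {"slide":[-4,40,0],"angular":[0,0,0],"claw":-1},
    {"slide":[-4,45,0],"angular":[0,0,0],"claw":-1},
    {"slide":[-4,45,0],"angular":[0,0,0],"claw":-1},
    {"slide":[-4,40,0],"angular":[0,0,0],"claw":-1},
    {"slide":[-2,30,0],"angular":[0,0,0],"claw":-1},
    {"slide":[-2,15,0],"angular":[0,0,0],"claw":-1}
  ]
}}

```text
time: 14.4
ee_pos: [0.5119, 0.2013, 0.1636]
tcp_rot: [-180.0, -0.1, -177.6]
wrist_force: [-0.6, 0.2, -1.5]
opening: 0.0512
grasp_force: 42.2
```

Call:
{"api": "play_rows", "payload": {
  "increments": [
    {"slide":[0,0,0],"angular":[0,0,0],"claw":-1},
    {"slide":[0,0,15],"angular":[0,0,0],"claw":-1},
    {"slide":[0,0,25],"angular":[0,0,0],"claw":-1},
    {"slide":[0,0,25],"angular":[0,0,0],"claw":-1},
    {"slide":[0,0,20],"angular":[0,0,0],"claw":-1},
    {"slide":[0,0,15],"angular":[0,0,0],"claw":-1},
    {"slide":[0,0,10],"angular":[0,0,0],"claw":-1},
    {"slide":[0,0,0],"angular":[0,0,0],"claw":-1}
  ]
}}

```text
time: 15.2
ee_pos: [0.5122, 0.1983, 0.0543]
tcp_rot: [-180.0, -0.1, -177.7]
wrist_force: [-0.6, -0.8, -1.3]
opening: 0.0516
grasp_force: 42.2
```

```bash
python3 - <<'E'
from h import *
o=bot.get_obs();print(o['ee_pos'],o['tcp_rot'],o['wrist_force'])
b,j=snap('top','t7.png');a,i=snap('side','s7.png')
cv2.imwrite('pics/s7c.png',np.hstack([cv2.resize(a[210:310,220:330],(396,360)),cv2.resize(b[180:290,180:290],(360,360))])[:,:,::-1])
E
```

```text
[0.51215201 0.19830693 0.05427952] [-1.79955981e+02 -1.10969514e-01 -1.77738684e+02] [-0.63382074 -0.82244134 -1.26207142]
```

View pics/s7c.png

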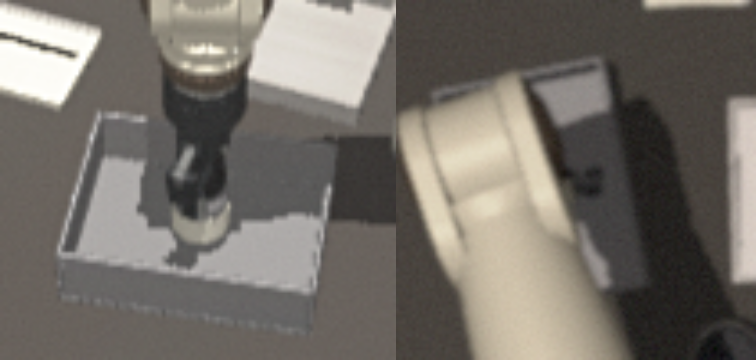

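The jar hangs upright over the tote's middle (left crop (200,225)), with its underside about 8 mm above the floor. I'll lower it gently and watch the force.

Call:
{"api": "play_rows", "payload": {
  "increments": [
    {"slide":[0,0,3],"angular":[0,0,0],"claw":-1},
    {"slide":[0,0,2],"angular":[0,0,0],"claw":-1},
    {"slide":[0,0,2],"angular":[0,0,0],"claw":-1},
    {"slide":[0,0,0],"angular":[0,0,0],"claw":-1},
    {"slide":[0,0,0],"angular":[0,0,0],"claw":-1}
  ]
}}

```text
time: 15.8
ee_pos: [0.5127, 0.1992, 0.0486]
tcp_rot: [-180.0, -0.0, -177.7]
wrist_force: [0.9, -0.2, -2.0]
opening: 0.0511
grasp_force: 42.2
```

Call:
{"api": "play_rows", "payload": {
  "increments": [
    {"slide":[0,0,1],"angular":[0,0,0],"claw":-1},
    {"slide":[0,0,1],"angular":[0,0,0],"claw":-1},
    {"slide":[0,0,0],"angular":[0,0,0],"claw":-1},
    {"slide":[0,0,0],"angular":[0,0,0],"claw":-1}
  ]
}}

```text
time: 16.2
ee_pos: [0.5128, 0.1991, 0.0466]
tcp_rot: [180.0, 0.0, -177.7]
wrist_force: [-0.2, -0.2, -1.0]
opening: 0.0515
grasp_force: 42.3
```

Call:
{"api": "play_rows", "payload": {
  "increments": [
    {"slide":[0,0,1],"angular":[0,0,0],"claw":-1},
    {"slide":[0,0,1],"angular":[0,0,0],"claw":-1},
    {"slide":[0,0,0],"angular":[0,0,0],"claw":-1},
    {"slide":[0,0,0],"angular":[0,0,0],"claw":-1}
  ]
}}

```text
time: 16.6
ee_pos: [0.5133, 0.1992, 0.0466]
tcp_rot: [180.0, 0.1, -177.7]
wrist_force: [-3.2, -2.3, 12.6]
opening: 0.0513
grasp_force: 43.7
```

Contact with the floor. I'll release and rise.

Call:
{"api": "play_rows", "payload": {
  "increments": [
    {"slide":[0,0,-1],"angular":[0,0,0],"claw":-1},
    {"slide":[0,0,0],"angular":[0,0,0],"claw":0.6},
    {"slide":[0,0,0],"angular":[0,0,0],"claw":1},
    {"slide":[0,0,0],"angular":[0,0,0],"claw":1},
    {"slide":[0,0,0],"angular":[0,0,0],"claw":1},
    {"slide":[0,0,0],"angular":[0,0,0],"claw":1}
  ]
}}

```text
time: 17.2
ee_pos: [0.5127, 0.1991, 0.0454]
tcp_rot: [-180.0, -0.0, -177.7]
wrist_force: [-0.3, 0.1, -0.0]
opening: 0.0856
grasp_force: 0.0
```

Call:
{"api": "play_rows", "payload": {
  "increments": [
    {"slide":[0,0,-15],"angular":[0,0,0],"claw":1},
    {"slide":[0,0,-30],"angular":[0,0,0],"claw":1},
    {"slide":[0,0,-40],"angular":[0,0,0],"claw":1},
    {"slide":[0,0,-40],"angular":[0,0,0],"claw":1},
    {"slide":[0,0,-40],"angular":[0,0,0],"claw":1},
    {"slide":[0,0,-30],"angular":[0,0,0],"claw":1},
    {"slide":[0,0,0],"angular":[0,0,0],"claw":1},
    {"slide":[0,0,0],"angular":[0,0,0],"claw":1}
  ]
}}

```text
time: 18.0
ee_pos: [0.513, 0.1993, 0.2419]
tcp_rot: [180.0, 0.1, -177.7]
wrist_force: [-0.8, 0.8, -0.4]
opening: 0.0855
grasp_force: 0.0
```

```bash
python3 - <<'E'
from h import *
o=bot.get_obs();i=bot.camera_info('side');im,_=snap('side','s8.png');t,k=snap('top','t8.png');w,wi=snap('wrist','w8.png')
print(o['time'],o['wrist_force'],proj(i,[.513,.199,.095]),proj(wi,[.513,.199,.095]),proj(k,[.5005,-.323,.165]))
cv2.imwrite('pics/f.png',np.hstack([cv2.resize(w,(400,300)),cv2.resize(im[135:285,225:375],(300,300)),cv2.resize(t[215:265,365:415],(100,100),interpolation=2).repeat(1,0) if 0 else np.vstack([cv2.resize(t[220:260,365:405],(100,100)),np.zeros((200,100,3),np.uint8)])])[:,:,::-1])
E
```

```text
18.0 [-0.76757831  0.76930427 -0.42177398] [275.31801284 258.59470985] [281.91408072 191.3991246 ] [384.83054412 241.57109308]
```

View pics/f.png

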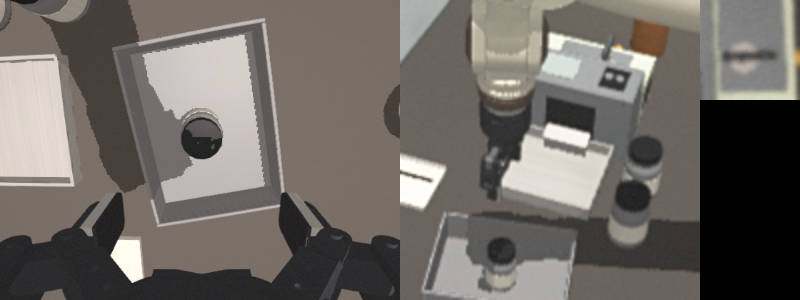

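The final views show the jar standing upright at the tote's middle (wrist panel (201,135)). In the top crop the key lies horizontal, pointing at the hood, so it is still shut. I'll hand the job in.

```bash
python3 -c "
from workcell import bot
print(bot.job_done())"
```

```text
the job is handed in; nothing more can be done
None
```

I turned the key to face the hood, then set the jar down upright in the tote and released it. I handed the job in at about 18 s; no verdict came back.

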